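# Snap the sample box lid shut all round

## Task

On the blue sample box in the middle of the bench the lid has only been laid on, and all four sides of its rim still stand up (the other such box is already shut). Press each side of the rim down until it clicks flat, so that the lid is shut all round. Only press: do not lift, tip or shove the box out of its place, do not push so hard that the lid cracks, and leave everything else on the bench where it is.

Things in the scene. Friction and masses are not known exactly. Their poses are not given: they have to be found in the camera images.
- sample_box: box to be shut: blue tub, white-rimmed snap-fit lid with clear window, ceramic plates inside, about 1.5 kg, loose on the bench. With the lid shut 164 (x) x 214 (y) x 72 mm high. Origin: centre of its underside, z up, y the long way. Each of the lid's four sides is a clip side of its rim; the corners are rigid. It stands steady when a side is pressed straight down. The lid cracks if fingers push with over 80 N
- lid_window (a point): middle of the lid's clear window, on its upper face, 66 mm above the bench. The window and the white frame round it (frame top 68.5 mm above the bench) are rigid and do not move: the four rim sides flex from the frame's outer edge, 54 mm from this point in the box's x (front, back) and 79 mm in its y (left, right)
- rim_front (a joint): rim side on the -x side (a long side, 150 mm) of the box: how far it has been pressed down, rad. 0 = raised, as at the start (outer edge 11 mm too high); 0.42 = flat and shut. Let go early it springs back up; pressed past about 0.30 it snaps over, clicks flat to 0.42 and stays. Takes about 6 to 13 N straight down on its outer half
- rim_front_press (a point): point on the upper face of the front rim side, halfway along it, 21 mm out from its inner (flexing) edge and 7 mm in from its outer edge (the side is 28 mm wide); it moves with the side. Shut it is 72 mm above the bench, raised about 80 mm
- rim_back (a joint): rim side on the +x side (a long side, 150 mm) of the box: how far it has been pressed down, rad. 0 = raised, as at the start (outer edge 11 mm too high); 0.42 = flat and shut. Let go early it springs back up; pressed past about 0.30 it snaps over, clicks flat to 0.42 and stays. Takes about 6 to 13 N straight down on its outer half
- rim_back_press (a point): point on the upper face of the back rim side, halfway along it, 21 mm out from its inner (flexing) edge and 7 mm in from its outer edge (the side is 28 mm wide); it moves with the side. Shut it is 72 mm above the bench, raised about 80 mm
- rim_left (a joint): rim side on the +y side (a short side, 100 mm) of the box: how far it has been pressed down, rad. 0 = raised, as at the start (outer edge 11 mm too high); 0.42 = flat and shut. Let go early it springs back up; pressed past about 0.30 it snaps over, clicks flat to 0.42 and stays. Takes about 6 to 13 N straight down on its outer half
- rim_left_press (a point): point on the upper face of the left rim side, halfway along it, 21 mm out from its inner (flexing) edge and 7 mm in from its outer edge (the side is 28 mm wide); it moves with the side. Shut it is 72 mm above the bench, raised about 80 mm
- rim_right (a joint): rim side on the -y side (a short side, 100 mm) of the box: how far it has been pressed down, rad. 0 = raised, as at the start (outer edge 11 mm too high); 0.42 = flat and shut. Let go early it springs back up; pressed past about 0.30 it snaps over, clicks flat to 0.42 and stays. Takes about 6 to 13 N straight down on its outer half
- rim_right_press (a point): point on the upper face of the right rim side, halfway along it, 21 mm out from its inner (flexing) edge and 7 mm in from its outer edge (the side is 28 mm wide); it moves with the side. Shut it is 72 mm above the bench, raised about 80 mm
- done_box: an identical sample box standing to one side, loose, its lid already fully shut (all rim sides flat); leave it alone. Origin: centre of its underside, z up
- gauge: hand-held thickness gauge lying flat near the box, about 110 x 80 x 20 mm, black round dial and grey C-frame, loose; leave it alone. Origin: on the bench below the middle of its frame
- weight: brass 200 g check weight, 36 mm diameter, 52 mm high with a small knob, loose, near the box; leave it alone. Origin: centre of its underside
- marker: white marker pen with a blue cap, 135 mm long, 17 mm thick, lying near the box along its own x, loose; leave it alone. Origin: on the bench under its middle
- label_roll: roll of paper labels lying flat, 64 mm diameter, 30 mm high, loose, near the box; leave it alone. Origin: centre of its underside
- plate: single grey-beige ceramic plate 150 x 150 x 8 mm lying on the bench, loose; leave it alone. Origin: centre of its underside
- brush: hand brush lying on the bench, loose; leave it alone. Origin: on the bench under it

How it is judged (in metres and radians):
At the end, for the whole second after the job is handed in: all four rim sides of the sample box's lid are clicked flat (each above 0.37 of its 0.42 rad), and the box stands upright (within 0.05 rad), at rest, within 25 mm of where it started (value of joint each of rim_front, rim_back, rim_left, rim_right above 0.37 rad and distance of sample_box from where it was at the start of the episode below 0.025 m and angle between sample_box's own z axis and vertical below 0.05 rad and linear speed of sample_box below 0.01 m/s); the robot touches nothing.
It fails at once if the sample box is lifted more than 12 mm off the bench (height (world z) of sample_box above 0.012 m).
It fails at once if the sample box is tipped by more than 0.12 rad (angle between sample_box's own z axis and vertical above 0.12 rad).
It fails at once if the sample box is shoved more than 30 mm from its place (distance of sample_box from where it was at the start of the episode above 0.03 m).
It fails at once if the fingers push on the sample box with more than 80 N and crack the lid (contact force between the fingers and sample_box above 80 N).
It fails at once if one of the other loose things (shut box, gauge, weight, marker, label roll, plate, brush) is moved more than 20 mm (distance of any of done_box, gauge, weight, marker, label_roll, plate, brush from where it was at the start of the episode above 0.02 m).
It also fails if it takes over 51 s, if anything falls off the work surface, if the arm or the gripper's body presses on something with over 40 N, if the wrist force passes 120 N, or if a joint passes its speed limit or range.

## Robot

A 6-joint arm with a two-finger parallel gripper is mounted at the origin on the work surface. World frame = base frame: x ahead of the robot, y to its left, z up, the work surface at z = 0. Lengths are in m, angles in degrees, forces in N, time in s.
With the tool pointing down it reaches from about 0.35 to 0.8 m from the base axis. Payload 7.3 kg.
Tool frame: the origin (TCP) lies at the very end of the fingers, on their centre line; the grasp point (between the pads) lies 19 mm behind it (bot.tcp_to_grasp is the distance from the TCP to the grasp point, in m); z points along the fingers, y is the line along which they close (so a half turn about z gives the same grasp; the last joint's range is limited). The gripper opens to 85 mm and grips with 20 to 120 N. Pads are 22 mm wide; open, the fingers measure 114 mm over their backs; the gripper's body (76 mm by 85 mm) begins 54 mm behind the grasp point. The pads swing forward as they close: fully open they stand 13 mm farther back than shut.
Start: joints at [66.119, 19.595, 87.324, -0, 73.075, -8.365], TCP at [0.14, 0.506, 0.205] pointing down, gripper open.
Joint ranges: [-145.02, 145.02], [-44.19, 115.74], [2.07, 154.8], [-57.11, 237.11], [16.16, 152.29], [-177.93, 177.93]. Speed limits (degrees/s): [147.25, 147.25, 180, 180, 180, 180].

## Interface

Orientations are given as a 3x3 rotation matrix whose columns are the frame's x, y, z axes.
In Python, from station import telemetry, cams, bot gives the robot as it stands. The module is installed in compiled form; this text tells all that it offers.
- The arm moves only by the tool apply_moves, never from a script. Its arguments are lists of equal length, an entry for each row: "translation": the shift along the tool's x, y, z scaled (see below), a list of three; "rot": the turn, a rotation vector about the tool's x, y, z scaled (see below), a list of three. A call has exactly 8 rows; each row is the pose to reach, as a shift and turn from the pose commanded when the call began, along the tool's axes at that moment; what a row does not reach only later rows make up. The controller multiplies each number of a shift by 100 cm and each number of a turn by pi/4 rad. A row lasts 1/8 s, in which the tool goes at most 62.5 mm and 10.7 degrees, less where a joint would pass 70% of its speed; a pose out of reach is approached as far as the arm can. A call with a number of a shift or a turn outside -1 to 1 is refused whole. A call with a gripper value outside its range is refused whole. "grip" is the opening, from 0 (shut) to 1 (fully open), set as the call begins (left out, the last holds). The fingers move at their own pace and stop on an object; "grip_force" is the grip in N (left out, the last holds). Time passes only in rows, so rows that repeat a pose let the fingers close, or fill a call up. It gives the time, the measured TCP pose, the force, the opening and the grip force at its end, in the units of the state.
- telemetry.get_obs(): the state, without advancing time (a new reading comes with each control period).
- cams.read_camera(name): name is "scene" or "top" or "wrist"; returns a dict with "frame" (480x640x3 uint8, red, green, blue), "intrinsics" (3x3 intrinsics, pixels), "xyz" and "rotation" of the camera in the world. Camera axes: x right, y down, z forward; pixel columns grow to the right and rows downward; lengths in m; the calibration is good to about 2 mm. A picture is of the moment at which its call begins. There is no depth.
- bot.sign_off(): hands the job in; it is judged then, once.
Trained networks look in a picture, given as the dict that the camera call returned (one of the last four; its "shot" number tells which), for a name from the list of things; names that differ only in an ending like _2 or _b are one class to them, and where a whole thing is asked for, a point or a joint stands for the part that bears it (a point fixed in the world has none). Each returns a list of dicts, best first, with "score" (0 to 1); they miss things now and then, are a little off and sometimes report something else, mostly with a low value. They report only what shows in the picture. A call takes as long as a camera call.
- cams.silhouettes(picture, label): "mask" (480x640 bool, what is visible of it) and "pixel" ([column, row] in pixels, amid what is visible of it).
The state is a dict: "time": time; "joint_pos": joint angles; "joint_velocities": joint speeds; "tau": joint torques, N m; "eef_pos": TCP position; "ee_rot": TCP orientation; "contact_force": force on the tool from outside, world axes, zero at the start; "torque": the same for the moment, N m; "finger_gap": finger opening in m; "grasp_force": force on a finger pad.
Only numpy, scipy, OpenCV 4.12 (cv2) and the standard library are available. Lean on these libraries where they do the work, as an engineer would, in place of code of your own. Each camera call takes 0.05 s, during which the arm holds its last target. There are 200 camera calls.

## Working session

There is one attempt and no reset: what is moved stays moved. The work goes in short steps, Python scripts to look and compute and a tool call to move; the robot and the scene stay as the last step left them, time stands still between calls to the robot, and variables do not carry over. Pictures are saved under pics/ and viewed, at most 10 in all, crops included, and the job is handed in when it is done.

Besides the shell and the picture viewer there is one more tool, called as name(argument=value, ...), one argument or row to a line, values as JSON. apply_moves: Moves the arm, as the interface text tells. Its arguments: {"type":"object","properties":{"translation":{"type":"array","items":{"type":"array","items":{"type":"number"}}},"rot":{"type":"array","items":{"type":"array","items":{"type":"number"}}},"grip":{"type":"number"},"grip_force":{"type":"number"}},"required":["translation","rot"]}

```bash
mkdir -p pics
cat > h.py <<'E'
import numpy as np,cv2
from station import telemetry,cams,bot
def ray(p,px,z):
    K=np.array(p["intrinsics"]);R=np.array(p["rotation"]);o=np.array(p["xyz"])
    d=R@np.linalg.inv(K)@np.array([px[0],px[1],1.]);return o+d*(z-o[2])/d[2]
def proj(p,X):
    c=np.array(p["intrinsics"])@np.array(p["rotation"]).T@(np.array(X)-np.array(p["xyz"]));return c[:2]/c[2]
E
python3 - <<'E'
from h import *
o=telemetry.get_obs();print(o["time"],o["eef_pos"],o["ee_rot"],o["contact_force"])
p=cams.read_camera("top");cv2.imwrite("pics/top.png",p["frame"][:,:,::-1])
print(p["xyz"],p["rotation"])
for n in ["sample_box","lid_window"]:
    for s in cams.silhouettes(p,n)[:3]:
        m=s["mask"].astype(np.uint8);r=cv2.minAreaRect(cv2.findNonZero(m))
        print(n,s["score"],s["pixel"],r,[ray(p,q,.07).round(3)[:2] for q in cv2.boxPoints(r)])
p=cams.read_camera("scene");cv2.imwrite("pics/scene.png",p["frame"][:,:,::-1])
E
```

```text
0.0 [0.14023067 0.5054649  0.20380356] [[-9.63558052e-01  2.67498575e-01 -6.26218937e-04]
 [ 2.67499219e-01  9.63557001e-01 -1.44032600e-03]
 [ 2.18112489e-04 -1.55535079e-03 -9.99998767e-01]] [ 0.20793775  0.69714909 -0.7452343 ]
[ 3.66286530e-01 -1.33053282e-03  1.42438178e+00] [[-0.02673178 -0.99264145  0.11810317]
 [-0.99962163  0.02577795 -0.00959667]
 [ 0.0064816  -0.11831502 -0.99295496]]
sample_box 0.87 [299.8, 231.3] ((299.3810119628906, 229.37710571289062), (55.89442825317383, 73.78064727783203), 64.35899353027344) [array([0.591, 0.163]), array([ 0.684, -0.038]), array([ 0.529, -0.106]), array([0.439, 0.094])]
lid_window 0.78 [300.3, 228.0] ((299.731689453125, 229.516845703125), (57.29928970336914, 73.78739166259766), 65.85445404052734) [array([0.596, 0.162]), array([ 0.683, -0.042]), array([ 0.523, -0.107]), array([0.438, 0.095])]
```

View pics/top.png

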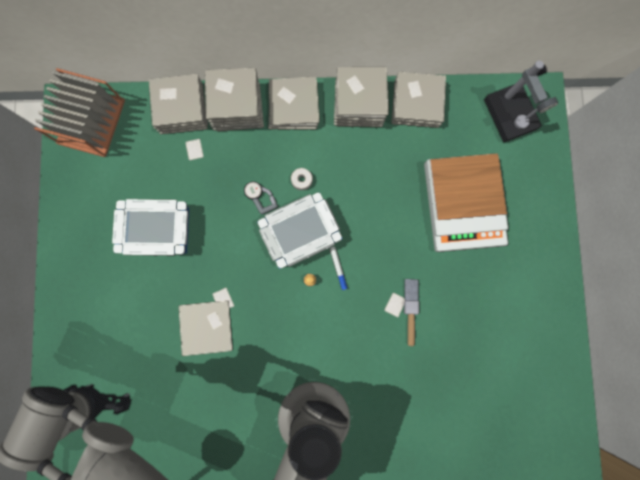

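View pics/scene.png

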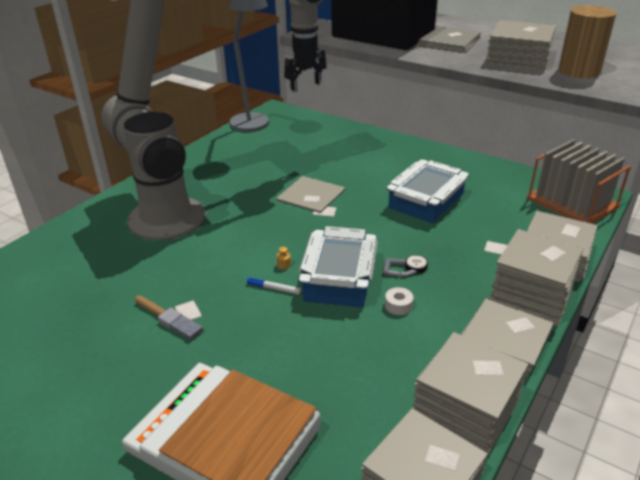

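The top view shows the sample box at about (300,229), turned by about 25°, with its centre near (0.56, 0.03). The weight is at (310,280), the marker at (338,268) and the gauge at (262,195). Next I'll move above it with the fingers shut.

apply_moves(
  translation=[
    [-0.04,-0.026,-0.02],
    [-0.09,-0.06,-0.05],
    [-0.14,-0.09,-0.08],
    [-0.19,-0.125,-0.1],
    [-0.24,-0.16,-0.1],
    [-0.29,-0.19,-0.1],
    [-0.34,-0.225,-0.1],
    [-0.39,-0.255,-0.1],
  ],
  rot=[
    [0,0,-0.1],
    [0,0,-0.25],
    [0,0,-0.4],
    [0,0,-0.55],
    [0,0,-0.7],
    [0,0,-0.8],
    [0,0,-0.896],
    [0,0,-0.896],
  ],
  grip=0,
)

```text
time: 1.2
eef_pos: [0.4489, 0.154, 0.3046]
ee_rot: [[-0.908, -0.42, 0.0], [-0.42, 0.908, 0.0], [-0.0, 0.0, -1.0]]
contact_force: [0.7, 0.1, -0.1]
finger_gap: 0.0002
grasp_force: 0.0
```

Run:
```python
from h import *
o=telemetry.get_obs();print(o["time"],o["eef_pos"],o["ee_rot"].round(3) if hasattr(o["ee_rot"],'round') else o["ee_rot"],o["contact_force"],o["finger_gap"])
p=cams.read_camera("wrist");cv2.imwrite("pics/w1.png",p["frame"][:,:,::-1])
print(p["xyz"],p["rotation"])
R=np.array(o["ee_rot"]);print((R.T@(np.array([.561,.028,.27])-o["eef_pos"])).round(4))
print(proj(p,[.561,.028,.068]))
```

```text
1.2 [0.44894842 0.15398688 0.30460983] [[-0.908 -0.42   0.   ]
 [-0.42   0.908  0.   ]
 [-0.     0.    -1.   ]] [ 0.72185852  0.10340949 -0.05524308] 0.00017553223826947715
[0.37424563 0.11930236 0.47363692] [[-4.18470488e-01  8.61492188e-01  2.87599827e-01]
 [ 9.08230374e-01  3.96867401e-01  1.32717193e-01]
 [ 1.95829010e-04  3.16745127e-01 -9.48510667e-01]]
[-0.0488 -0.1614  0.0346]
[187.9957205  237.68592495]
```

apply_moves(
  translation=[
    [0,-0.04,0],
    [0,-0.08,0],
    [0,-0.12,0],
    [0,-0.16,0],
    [0,-0.16,0],
    [0,-0.16,0],
    [0,-0.16,0],
    [0,-0.16,0],
  ],
  rot=[
    [0,0,0],
    [0,0,0],
    [0,0,0],
    [0,0,0],
    [0,0,0],
    [0,0,0],
    [0,0,0],
    [0,0,0],
  ],
)

```text
time: 2.25
eef_pos: [0.5149, 0.0115, 0.3047]
ee_rot: [[-0.907, -0.421, 0.0], [-0.421, 0.907, 0.0], [-0.0, -0.0, -1.0]]
contact_force: [0.4, -0.3, -0.4]
finger_gap: 0.0003
grasp_force: 0.0
```

Run:
```python
from h import *
o=telemetry.get_obs();print(o["time"],o["eef_pos"],o["contact_force"])
p=cams.read_camera("wrist")
f=p["frame"][:,:,::-1].copy()
for s in cams.silhouettes(p,"sample_box")[:2]:
    print(s["score"],s["pixel"])
c=np.array([.561,.028]);a=np.radians(24.8);X=np.array([np.cos(a),np.sin(a)]);Y=np.array([-X[1],X[0]])
for hx,hy,z,col in [(.054,.079,.0685,(0,0,255)),(.082,.107,0.072,(0,255,0))]:
    q=[proj(p,[*(c+i*hx*X+j*hy*Y),z]) for i,j in [(1,1),(1,-1),(-1,-1),(-1,1)]];print(np.round(q))
    cv2.polylines(f,[np.int32(np.round(q))],True,col,1)
cv2.imwrite("pics/w2.png",f)
```

```text
2.25 [0.5148705  0.01147201 0.30470195] [ 0.39921617 -0.31355118 -0.43132569]
0.59 [312.8, 227.8]
0.34 [270.8, 103.2]
[[374. 277.]
 [253. 277.]
 [247. 195.]
 [379. 195.]]
[[395. 298.]
 [232. 298.]
 [221. 172.]
 [405. 171.]]
```

View pics/w2.png

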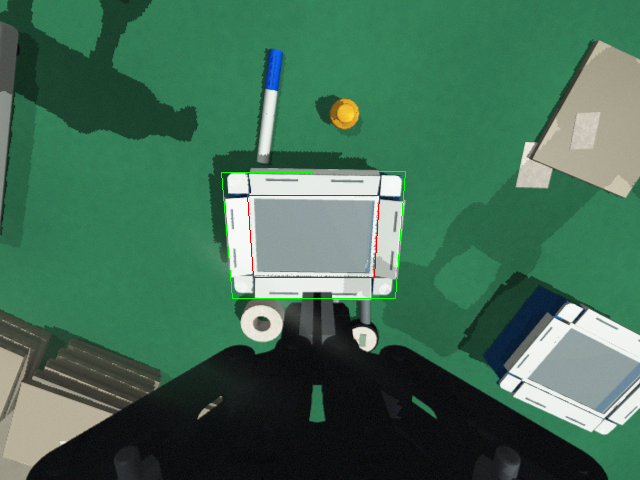

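The wrist view shows the modelled outline on the box (frame x 248–378, y 195–277) to within about 3 mm, so pose (0.561, 0.028, 24.8°) holds. I'll start with the front side.

apply_moves(
  translation=[
    [0.012,-0.004,0.05],
    [0.023,-0.004,0.1],
    [0.023,-0.004,0.155],
    [0.023,-0.004,0.195],
    [0.023,-0.004,0.214],
    [0.023,-0.004,0.221],
    [0.023,-0.004,0.226],
    [0.023,-0.004,0.228],
  ],
  rot=[
    [0,0,0],
    [0,0,0],
    [0,0,0],
    [0,0,0],
    [0,0,0],
    [0,0,0],
    [0,0,0],
    [0,0,0],
  ],
)

```text
time: 3.35
eef_pos: [0.4964, -0.0027, 0.077]
ee_rot: [[-0.908, -0.42, 0.001], [-0.42, 0.908, -0.0], [-0.001, -0.001, -1.0]]
contact_force: [-0.9, -0.1, 0.0]
finger_gap: -0.0
grasp_force: 0.0
```

apply_moves(
  translation=[
    [0,0,0.001],
    [0,0,0.002],
    [0,0,0.003],
    [0,0,0.0035],
    [0,0,0.004],
    [0,0,0.0045],
    [0,0,0.0045],
    [0,0,0.0045],
  ],
  rot=[
    [0,0,0],
    [0,0,0],
    [0,0,0],
    [0,0,0],
    [0,0,0],
    [0,0,0],
    [0,0,0],
    [0,0,0],
  ],
)

```text
time: 4.35
eef_pos: [0.496, -0.0026, 0.072]
ee_rot: [[-0.908, -0.42, 0.0], [-0.42, 0.908, 0.0], [-0.0, 0.0, -1.0]]
contact_force: [0.6, 1.0, -0.5]
finger_gap: 0.0003
grasp_force: 0.0
```

Run:
```python
from h import *
p=cams.read_camera("wrist");a=p["frame"][120:380,160:460,::-1]
p=cams.read_camera("scene");b=p["frame"][200:320,260:420,::-1]
cv2.imwrite("pics/c3.png",np.hstack([cv2.resize(a,(400,347)),cv2.resize(b,(400,347))]))
```

```text
(no output)
```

View pics/c3.png

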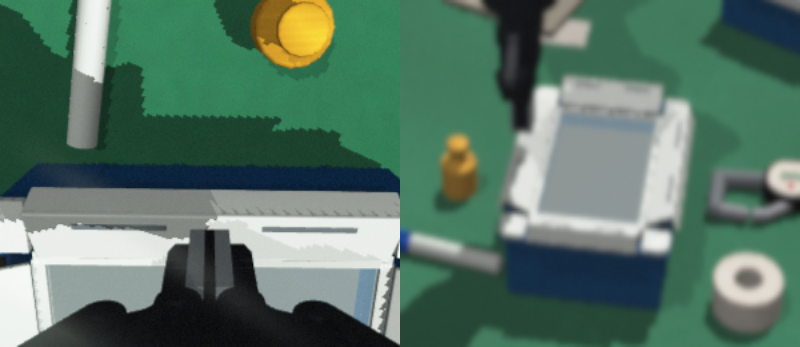

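Run:
```python
from h import *
c=np.array([.561,.028]);a=np.radians(24.8);X=np.array([np.cos(a),np.sin(a)]);Y=np.array([-X[1],X[0]])
o=telemetry.get_obs()
for n in ["wrist","scene"]:
    p=cams.read_camera(n)
    k=(lambda q:((q-[160,120])*400/300*np.array([1,1.001])).round()) if n=="wrist" else (lambda q:((q-[260,200])*[2.5,347/120]+[400,0]).round())
    P=lambda x,y,z:k(proj(p,[*(c+x*X+y*Y),z]))
    print(n,"tcp",k(proj(p,o["eef_pos"])),"outer flat",P(-.082,0,.072),P(-.082,.04,.072),"raised",P(-.0796,0,.083),P(-.0796,.04,.083),"lip bottom",P(-.082,.04,.06),"hinge",P(-.054,0.04,.0685), "right raised",P(0,-.1046,.083),"left raised",P(0,.1046,.083))
```

```text
wrist tcp [210. 221.] outer flat [211. 198.] [310. 198.] raised [211. 216.] [316. 215.] lip bottom [304. 187.] hinge [304. 255.] right raised [-28. 382.] left raised [450. 381.]
scene tcp [524. 154.] outer flat [514. 153.] [521. 125.] raised [516. 143.] [523. 115.] lip bottom [521. 137.] hinge [549. 131.] right raised [583. 230.] left raised [612.  80.]
```

apply_moves(
  translation=[
    [0,0,-0.02],
    [0,0,-0.05],
    [0,0,-0.08],
    [0,0,-0.1],
    [-0.05,0,-0.11],
    [-0.1,0,-0.11],
    [-0.11,0,-0.11],
    [-0.11,0,-0.11],
  ],
  rot=[
    [0,0,0],
    [0,0,0],
    [0,0,0],
    [0,0,0],
    [0,0,0],
    [0,0,0],
    [0,0,0],
    [0,0,0],
  ],
)

```text
time: 5.55
eef_pos: [0.5953, 0.0436, 0.1813]
ee_rot: [[-0.907, -0.42, -0.002], [-0.42, 0.907, -0.0], [0.002, 0.001, -1.0]]
contact_force: [0.4, -0.4, -0.2]
finger_gap: 0.0002
grasp_force: 0.0
```

Run:
```python
from h import *
p=cams.read_camera("wrist");f=p["frame"][:,:,::-1].copy()
c=np.array([.561,.028]);a=np.radians(24.8);X=np.array([np.cos(a),np.sin(a)]);Y=np.array([-X[1],X[0]])
P=lambda x,y,z:tuple(int(v) for v in proj(p,[*(c+x*X+y*Y),z]).round())
for x,z,col in [(-.054,.0685,(0,0,255)),(-.082,.072,(0,255,0)),(-.0796,.083,(255,0,0))]:
    print(P(x,-.02,z)); cv2.line(f,P(x,-.02,z),P(x,.02,z),col,1)
p=cams.read_camera("scene");b=p["frame"][210:310,270:400,::-1]
cv2.imwrite("pics/c4.png",np.hstack([cv2.resize(f[0:300,140:490],(420,360)),cv2.resize(b,(380,360),interpolation=cv2.INTER_CUBIC)]))
```

```text
(291, 115)
(290, 74)
(289, 76)
```

View pics/c4.png

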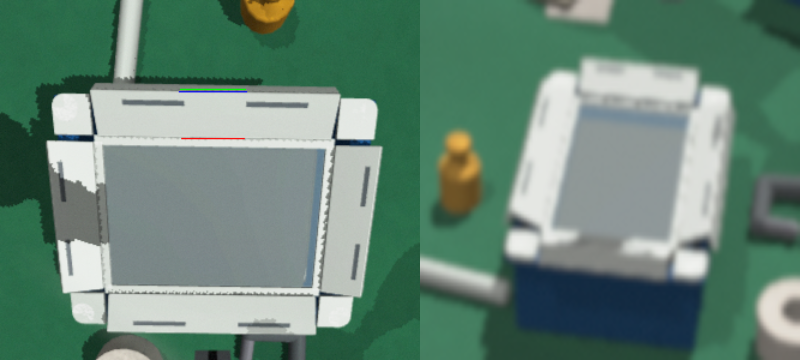

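The rims still look raised. The pressed front side felt no force, and in the scene crop the fingertip ended about 8 px above the projected TCP. So the tip sits higher than assumed, and I'll press on until I feel contact, back side first.

apply_moves(
  translation=[
    [-0.034,0,0.03],
    [-0.034,0,0.07],
    [-0.034,0,0.1],
    [-0.034,0,0.108],
    [-0.034,0,0.11],
    [-0.034,0,0.111],
    [-0.034,0,0.112],
    [-0.034,0,0.112],
  ],
  rot=[
    [0,0,0],
    [0,0,0],
    [0,0,0],
    [0,0,0],
    [0,0,0],
    [0,0,0],
    [0,0,0],
    [0,0,0],
  ],
)

```text
time: 6.65
eef_pos: [0.6269, 0.0577, 0.0706]
ee_rot: [[-0.908, -0.42, 0.001], [-0.42, 0.908, 0.0], [-0.001, -0.0, -1.0]]
contact_force: [-0.2, 0.5, -0.4]
finger_gap: -0.0003
grasp_force: 0.0
```

apply_moves(
  translation=[
    [0,0,0.001],
    [0,0,0.002],
    [0,0,0.003],
    [0,0,0.003],
    [0,0,0.004],
    [0,0,0.004],
    [0,0,0.004],
    [0,0,0.004],
  ],
  rot=[
    [0,0,0],
    [0,0,0],
    [0,0,0],
    [0,0,0],
    [0,0,0],
    [0,0,0],
    [0,0,0],
    [0,0,0],
  ],
)

```text
time: 7.65
eef_pos: [0.6267, 0.0578, 0.066]
ee_rot: [[-0.908, -0.42, 0.0], [-0.42, 0.908, 0.0], [-0.0, 0.0, -1.0]]
contact_force: [-0.1, 0.1, -0.9]
finger_gap: -0.0003
grasp_force: 0.0
```

apply_moves(
  translation=[
    [0,0,0.001],
    [0,0,0.001],
    [0,0,0.002],
    [0,0,0.002],
    [0,0,0.003],
    [0,0,0.003],
    [0,0,0.003],
    [0,0,0.003],
  ],
  rot=[
    [0,0,0],
    [0,0,0],
    [0,0,0],
    [0,0,0],
    [0,0,0],
    [0,0,0],
    [0,0,0],
    [0,0,0],
  ],
)

```text
time: 8.65
eef_pos: [0.6267, 0.0577, 0.063]
ee_rot: [[-0.908, -0.42, 0.0], [-0.42, 0.908, 0.0], [-0.0, -0.0, -1.0]]
contact_force: [0.1, 0.6, -0.4]
finger_gap: -0.0
grasp_force: 0.0
```

Run:
```python
from h import *
o=telemetry.get_obs();print(o["contact_force"],o["torque"],o["tau"])
p=cams.read_camera("wrist");f=p["frame"][:,:,::-1].copy()
cv2.circle(f,tuple(int(v) for v in proj(p,o["eef_pos"])),2,(0,0,255),-1)
p=cams.read_camera("scene");s=p["frame"][:,:,::-1].copy()
q=proj(p,o["eef_pos"]);print(q);b=s[200:320,280:410]
print(q-[280,200])
cv2.imwrite("pics/c5.png",np.hstack([cv2.resize(f[100:400,140:490],(420,360)),cv2.resize(b,(380,360),interpolation=cv2.INTER_CUBIC)]))
```

```text
[ 0.05647888  0.59078329 -0.44166487] [-0.01895301 -0.05912823  0.03641436] [-4.69599945e-04 -5.63816965e+01 -2.20796549e+01  5.19813909e-05
  2.39629799e-04 -2.08702069e-07]
[369.32067963 261.30624795]
[89.32067963 61.30624795]
```

View pics/c5.png

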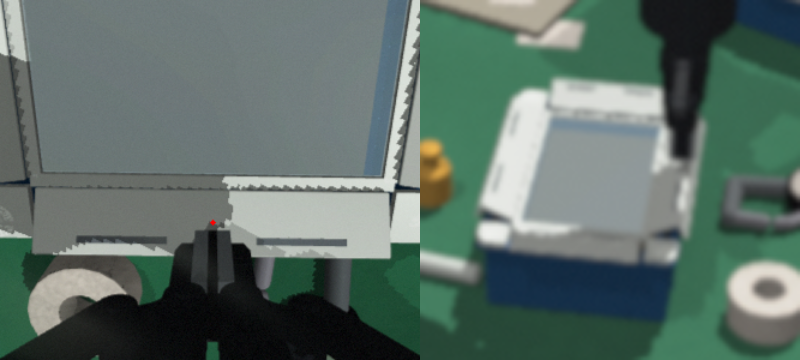

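The fingertip shows about 9 px above the projected TCP in the scene, which is roughly 25 mm. So the real tip is well above the reported TCP and still clear of the rim, and I'll continue by force.

apply_moves(
  translation=[
    [0,0,0.002],
    [0,0,0.004],
    [0,0,0.005],
    [0,0,0.006],
    [0,0,0.007],
    [0,0,0.008],
    [0,0,0.008],
    [0,0,0.008],
  ],
  rot=[
    [0,0,0],
    [0,0,0],
    [0,0,0],
    [0,0,0],
    [0,0,0],
    [0,0,0],
    [0,0,0],
    [0,0,0],
  ],
)

```text
time: 9.75
eef_pos: [0.627, 0.0579, 0.0554]
ee_rot: [[-0.908, -0.42, 0.001], [-0.42, 0.908, 0.0], [-0.001, -0.0, -1.0]]
contact_force: [0.4, 0.9, 3.5]
finger_gap: -0.0003
grasp_force: 1.6
```

apply_moves(
  translation=[
    [0,0,0.001],
    [0,0,0.002],
    [0,0,0.003],
    [0,0,0.004],
    [0,0,0.005],
    [0,0,0.005],
    [0,0,0.005],
    [0,0,0.005],
  ],
  rot=[
    [0,0,0],
    [0,0,0],
    [0,0,0],
    [0,0,0],
    [0,0,0],
    [0,0,0],
    [0,0,0],
    [0,0,0],
  ],
)

```text
time: 10.75
eef_pos: [0.6286, 0.0585, 0.0515]
ee_rot: [[-0.908, -0.42, 0.005], [-0.42, 0.908, 0.001], [-0.005, -0.001, -1.0]]
contact_force: [3.4, 3.3, 7.9]
finger_gap: 0.0001
grasp_force: 3.8
```

apply_moves(
  translation=[
    [0,0,0.001],
    [0,0,0.001],
    [0,0,0.002],
    [0,0,0.002],
    [0,0,0.003],
    [0,0,0.003],
    [0,0,0.003],
    [0,0,0.003],
  ],
  rot=[
    [0,0,0],
    [0,0,0],
    [0,0,0],
    [0,0,0],
    [0,0,0],
    [0,0,0],
    [0,0,0],
    [0,0,0],
  ],
)

```text
time: 11.75
eef_pos: [0.6266, 0.0577, 0.0469]
ee_rot: [[-0.908, -0.42, -0.0], [-0.42, 0.908, 0.0], [0.0, 0.0, -1.0]]
contact_force: [-0.1, 0.1, 0.1]
finger_gap: -0.0003
grasp_force: 0.0
```

The back rim clicked: the force rose to 8 N and then fell to 0 at a reported height of 0.047. Now the front side.

apply_moves(
  translation=[
    [0,0,-0.035],
    [0.03,0,-0.045],
    [0.08,0,-0.045],
    [0.125,0,-0.045],
    [0.144,0,-0.035],
    [0.144,0,-0.02],
    [0.144,0,-0.012],
    [0.144,0,-0.009],
  ],
  rot=[
    [0,0,0],
    [0,0,0],
    [0,0,0],
    [0,0,0],
    [0,0,0],
    [0,0,0],
    [0,0,0],
    [0,0,0],
  ],
)

```text
time: 12.75
eef_pos: [0.4959, -0.0026, 0.0557]
ee_rot: [[-0.908, -0.42, -0.001], [-0.42, 0.908, 0.0], [0.0, 0.0, -1.0]]
contact_force: [-1.4, -0.6, 3.6]
finger_gap: -0.0003
grasp_force: 1.8
```

apply_moves(
  translation=[
    [0,0,0.002],
    [0,0,0.004],
    [0,0,0.005],
    [0,0,0.006],
    [0,0,0.007],
    [0,0,0.008],
    [0,0,0.009],
    [0,0,0.009],
  ],
  rot=[
    [0,0,0],
    [0,0,0],
    [0,0,0],
    [0,0,0],
    [0,0,0],
    [0,0,0],
    [0,0,0],
    [0,0,0],
  ],
)

```text
time: 13.75
eef_pos: [0.496, -0.0025, 0.0468]
ee_rot: [[-0.908, -0.42, -0.0], [-0.42, 0.908, 0.0], [-0.0, 0.0, -1.0]]
contact_force: [0.2, 0.2, -0.0]
finger_gap: -0.0001
grasp_force: 0.0
```

apply_moves(
  translation=[
    [0,0,-0.035],
    [-0.02,0.02,-0.045],
    [-0.05,0.06,-0.045],
    [-0.072,0.09,-0.045],
    [-0.072,0.096,-0.035],
    [-0.072,0.096,-0.02],
    [-0.072,0.096,-0.012],
    [-0.072,0.096,-0.009],
  ],
  rot=[
    [0,0,0],
    [0,0,0],
    [0,0,0],
    [0,0,0],
    [0,0,0],
    [0,0,0],
    [0,0,0],
    [0,0,0],
  ],
)

```text
time: 14.75
eef_pos: [0.5206, 0.1137, 0.0551]
ee_rot: [[-0.908, -0.418, -0.002], [-0.418, 0.908, -0.0], [0.001, 0.001, -1.0]]
contact_force: [0.4, -0.7, 1.1]
finger_gap: 0.0001
grasp_force: 0.5
```

apply_moves(
  translation=[
    [0,0,0.002],
    [0,0,0.004],
    [0,0,0.005],
    [0,0,0.006],
    [0,0,0.007],
    [0,0,0.008],
    [0,0,0.009],
    [0,0,0.009],
  ],
  rot=[
    [0,0,0],
    [0,0,0],
    [0,0,0],
    [0,0,0],
    [0,0,0],
    [0,0,0],
    [0,0,0],
    [0,0,0],
  ],
)

```text
time: 15.75
eef_pos: [0.5212, 0.1145, 0.047]
ee_rot: [[-0.908, -0.419, 0.0], [-0.419, 0.908, -0.0], [-0.0, -0.0, -1.0]]
contact_force: [0.9, -0.2, 0.2]
finger_gap: 0.0002
grasp_force: 0.0
```

apply_moves(
  translation=[
    [0,-0.01,-0.035],
    [0,-0.05,-0.045],
    [0,-0.1,-0.045],
    [0,-0.15,-0.045],
    [0,-0.18,-0.045],
    [0,-0.192,-0.03],
    [0,-0.192,-0.014],
    [0,-0.192,-0.009],
  ],
  rot=[
    [0,0,0],
    [0,0,0],
    [0,0,0],
    [0,0,0],
    [0,0,0],
    [0,0,0],
    [0,0,0],
    [0,0,0],
  ],
)

```text
time: 16.75
eef_pos: [0.5999, -0.0582, 0.054]
ee_rot: [[-0.907, -0.421, -0.004], [-0.421, 0.907, 0.001], [0.003, 0.002, -1.0]]
contact_force: [-2.2, -2.7, 5.9]
finger_gap: -0.0001
grasp_force: 2.4
```

apply_moves(
  translation=[
    [0,0,0.002],
    [0,0,0.004],
    [0,0,0.005],
    [0,0,0.006],
    [0,0,0.007],
    [0,0,0.008],
    [0,0,0.009],
    [0,0,0.009],
  ],
  rot=[
    [0,0,0],
    [0,0,0],
    [0,0,0],
    [0,0,0],
    [0,0,0],
    [0,0,0],
    [0,0,0],
    [0,0,0],
  ],
)

```text
time: 17.75
eef_pos: [0.6017, -0.0591, 0.0469]
ee_rot: [[-0.908, -0.42, 0.0], [-0.42, 0.908, 0.0], [-0.0, 0.0, -1.0]]
contact_force: [-0.4, 1.0, -0.4]
finger_gap: 0.0002
grasp_force: 0.0
```

Now I'll lift clear to a viewing position and check.

apply_moves(
  translation=[
    [0,0,-0.05],
    [0,0,-0.1],
    [0,0.03,-0.15],
    [0,0.07,-0.15],
    [0,0.096,-0.15],
    [0,0.096,-0.15],
    [0,0.096,-0.15],
    [0,0.096,-0.15],
  ],
  rot=[
    [0,0,0],
    [0,0,0],
    [0,0,0],
    [0,0,0],
    [0,0,0],
    [0,0,0],
    [0,0,0],
    [0,0,0],
  ],
)

```text
time: 18.75
eef_pos: [0.5617, 0.0267, 0.1967]
ee_rot: [[-0.908, -0.419, -0.0], [-0.419, 0.908, -0.0], [0.0, 0.0, -1.0]]
contact_force: [0.5, -0.0, -0.3]
finger_gap: -0.0005
grasp_force: 0.0
```

Run:
```python
from h import *
p=cams.read_camera("wrist");f=p["frame"][:,:,::-1].copy()
c=np.array([.561,.028]);a=np.radians(24.8);X=np.array([np.cos(a),np.sin(a)]);Y=np.array([-X[1],X[0]])
q=[proj(p,[*(c+i*.082*X+j*.107*Y),.072]) for i,j in [(1,1),(1,-1),(-1,-1),(-1,1)]]
cv2.polylines(f,[np.int32(np.round(q))],True,(0,255,0),1)
p=cams.read_camera("scene");b=p["frame"][210:310,270:400,::-1]
cv2.imwrite("pics/c6.png",np.hstack([cv2.resize(f[60:360,140:490],(420,360)),cv2.resize(b,(380,360),interpolation=cv2.INTER_CUBIC)]))
```

```text
(no output)
```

View pics/c6.png

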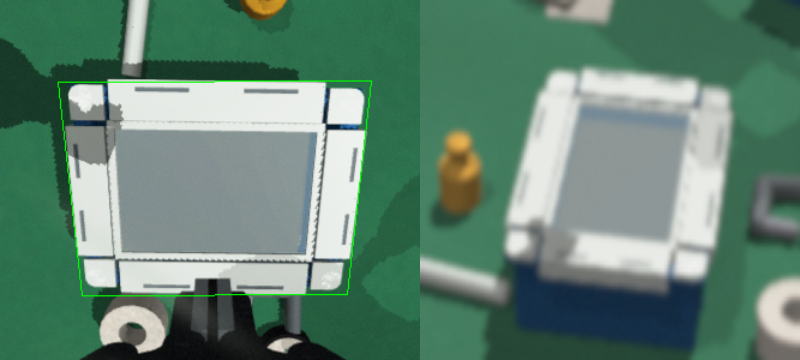

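All four sides now lie flat, level with the corners in both views. The rim lines up with the outline (crop 60–370, 81–295), the box has not shifted, and its neighbours are in place.

```bash
python3 -c "
from station import bot
print(bot.sign_off())"
```

```text
the job is handed in; nothing more can be done
None
```

All four rim sides of the sample box look clicked flat, the box and its neighbours show no visible shift, and the job was handed in at about 19 s; the sign-off gave no verdict.

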